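# Hang the wet sample plaques to dry

## Robot

A 6-joint arm with a two-finger parallel gripper is mounted at the origin on the work surface. World frame = base frame: x ahead of the robot, y to its left, z up, the work surface at z = 0. Lengths are in m, angles in degrees, forces in N, time in s.
With the tool pointing down it reaches from about 0.375 to 0.9 m from the base axis. Payload 3.1 kg.
Tool frame: the origin (TCP) lies midway between the tips of the shut fingers; the grasp point (between the pads) lies 19 mm behind it; z points along the fingers, y is the line along which they close (so a half turn about z gives the same grasp; the last joint's range is limited). The gripper opens to 87 mm and grips with 3 to 60 N. Pads are 19 mm wide; open, the fingers measure 117 mm over their backs; the gripper's body (75 mm by 190 mm) begins 51 mm behind the grasp point.
Start: joints at [-10.227, 30.224, 82.088, -0, 67.689, -10.227], TCP at [0.625, 0, 0.223] pointing down, gripper open.
Joint ranges: [-176.69, 176.69], [-43.24, 126.21], [12.49, 139.97], [-82, 262], [0, 151.66], [-163.58, 163.58]. Speed limits (degrees/s): [159.86, 159.86, 180, 180, 180, 180].

## Interface

Orientations are given as a 3x3 rotation matrix whose columns are the frame's x, y, z axes.
In Python, from rig import manip gives the robot as it stands.
- The arm moves only by the shell command python3 -m inch 'ROWS' [FORCE]. ROWS is JSON, a list of rows, each a list of 7 numbers: the shift along the world's x, y, z in m, then the turn, a rotation vector about the world's x, y, z in rad, then the closure, from 0 (fully open) to 1 (shut). A call has 1 to 20 rows; each row shifts and turns the commanded pose from where the row before left it; what a row does not reach is not made up. A row lasts 1/10 s, in which the tool goes at most 50 mm and 8.59 degrees, less where a joint would pass 70% of its speed; a pose out of reach is approached as far as the arm can. A call with a gripper value outside its range is refused whole. The fingers move at their own pace and stop on an object; FORCE is the grip in N (left out, the last holds). Time passes only in rows, so rows that do not move let the fingers close. It gives the time, the measured TCP pose, the force and the opening at its end, in the units of the state.
- manip.state(): the state, without advancing time (a new reading comes with each control period).
- manip.camera(name): name is "scene" or "side" or "wrist"; returns a dict with "img" (400x640x3 uint8, red, green, blue), "range_z" (400x640 float32, m along the optical axis (not along the pixel's ray), 0 where there is no reading), "fx", "fy", "cx", "cy" (pixels), "rvec" (rotation vector, rad) and "tvec" (3), from world to camera coordinates, as OpenCV has them. Camera axes: x right, y down, z forward; pixel columns grow to the right and rows downward; lengths in m; the calibration is good to about 2 mm. A picture is of the moment at which its call begins.
- manip.close_job(): hands the job in, once; it reports no verdict.
The state is a dict: "time_s": time; "q": joint angles; "joint_velocities": joint speeds; "joint_torque": joint torques, N m; "tool_pos": TCP position; "ee_rot": TCP orientation; "force": force on the tool from outside, world axes, zero at the start; "moment": the same for the moment, N m; "gripper_width": finger opening in m.
Only numpy, scipy, OpenCV 4.12 (cv2) and the standard library are available. Lean on these libraries where they do the work, as an engineer would, in place of code of your own. Each camera call takes 0.05 s, during which the arm holds its last target. There are 200 camera calls.

## Task

Slide the drip tray by its lug to its place, squarely under the middle of the drying rail where the plaques will hang. Then take an S-hook off the rail for each sample plaque on the blocks (two or three), pass its lower tip up through the hole in the plaque's tab and hang hook and plaque back on the rail, side by side and hanging still. Only when all hang, switch on the blower by turning its dial clockwise past the click to its stop; at the end the tray must still be in place (put it back if it was knocked), no plaque may fall onto the table, and the other things stay where they are.

Things in the scene. Friction and masses are not known exactly. Their poses are not given: they have to be found in the camera images.
- rail: Drying rail, fixed: wooden batten on edge, 18 mm thick (x), 45 mm tall, 540 mm long (y), top edge 250 mm above the table, on two posts 520 mm apart. Origin on the table under the batten's middle; x points away from the robot, square to the batten. Tray in place: its origin 45 mm to the robot side (-x) of this origin, long side along the rail.
- tray: Loose aluminium drip tray, 110 (x) x 350 (y) x 22 mm tall, walls 3 mm, about 0.45 kg. Origin: centre of its underside; x away from the robot. At its robot side stands a black upright lug to hold and slide it by, 20 (x) x 26 (y) mm, from the table up to 50 mm, centred at x = -77 mm, y = 0.
- hook0: Loose steel S-hook, 0.12 kg, hanging over the batten. Origin: middle of the underside of its flat crown, on the batten's top edge; x to the far side, z up. Crown 46 mm long, 6 mm thick; on it a black grip 30 (x) x 14 (y) mm, z = 6 to 46 mm. Upper bend: leg at x = +20 reaching 25 mm down, shank at x = -20 mm (34 mm clear between). Lower bend: see its seat.
- hook0_seat (a point): Wire centre at the bottom of hook0's lower bend, at (-37, 0, -87) mm in the hook's frame. The 7 mm wire curls from the shank towards -x (radius 17 mm about x = -37, z = -70) to an upright tip at x = -54 mm whose end is at z = -54.5 mm; lowest point z = -90.5 mm.
- hook1: Loose steel S-hook, 0.12 kg, hanging over the batten. Origin: middle of the underside of its flat crown, on the batten's top edge; x to the far side, z up. Crown 46 mm long, 6 mm thick; on it a black grip 30 (x) x 14 (y) mm, z = 6 to 46 mm. Upper bend: leg at x = +20 reaching 25 mm down, shank at x = -20 mm (34 mm clear between). Lower bend: see its seat.
- hook1_seat (a point): Wire centre at the bottom of hook1's lower bend, at (-37, 0, -87) mm in the hook's frame. The 7 mm wire curls from the shank towards -x (radius 17 mm about x = -37, z = -70) to an upright tip at x = -54 mm whose end is at z = -54.5 mm; lowest point z = -90.5 mm.
- hook2: Loose steel S-hook, 0.12 kg, hanging over the batten. Origin: middle of the underside of its flat crown, on the batten's top edge; x to the far side, z up. Crown 46 mm long, 6 mm thick; on it a black grip 30 (x) x 14 (y) mm, z = 6 to 46 mm. Upper bend: leg at x = +20 reaching 25 mm down, shank at x = -20 mm (34 mm clear between). Lower bend: see its seat.
- hook2_seat (a point): Wire centre at the bottom of hook2's lower bend, at (-37, 0, -87) mm in the hook's frame. The 7 mm wire curls from the shank towards -x (radius 17 mm about x = -37, z = -70) to an upright tip at x = -54 mm whose end is at z = -54.5 mm; lowest point z = -90.5 mm.
- plaque0: Loose sample plaque (may be absent), three brick slips on it, 8 mm thick, 0.18 kg, flat on a fixed pale block (100 x 100 x 75 mm tall). Body 85 (x) x 90 (y) mm, near edge at x = -42.5; origin: centre of the body's underside. A tab 44 mm wide runs out to x = 82.5 mm, away from the robot, beyond the block.
- plaque0_hole (a point): Centre, at mid-thickness, of the 22 mm square hole through plaque0's tab, 63.5 mm along x from the plaque's origin, 19 mm from the tab's end. The block below ends at least 20 mm short of it.
- plaque1: Loose sample plaque (may be absent), a smooth white coat, 8 mm thick, 0.18 kg, flat on a fixed pale block (100 x 100 x 75 mm tall). Body 85 (x) x 90 (y) mm, near edge at x = -42.5; origin: centre of the body's underside. A tab 44 mm wide runs out to x = 82.5 mm, away from the robot, beyond the block.
- plaque1_hole (a point): Centre, at mid-thickness, of the 22 mm square hole through plaque1's tab, 63.5 mm along x from the plaque's origin, 19 mm from the tab's end. The block below ends at least 20 mm short of it.
- plaque2: Loose sample plaque (may be absent), a coat combed in ridges, 8 mm thick, 0.18 kg, flat on a fixed pale block (100 x 100 x 75 mm tall). Body 85 (x) x 90 (y) mm, near edge at x = -42.5; origin: centre of the body's underside. A tab 44 mm wide runs out to x = 82.5 mm, away from the robot, beyond the block.
- plaque2_hole (a point): Centre, at mid-thickness, of the 22 mm square hole through plaque2's tab, 63.5 mm along x from the plaque's origin, 19 mm from the tab's end. The block below ends at least 20 mm short of it.
- dial (a joint): Switch dial on top of the blower, rad: 0 = off, grows clockwise seen from above up to its stop at 1.3. An over-centre spring resists with up to about 0.17 N m until 0.65 rad, then drives the dial on by itself to the stop; let go before 0.65 it springs back.
- dial_grip (a point): Point on the dial's vertical axis at mid-height of its bar grip, 118 mm above the table. Its x axis lies along the bar and turns with it. The bar is 53 mm long, 14 mm thick, from 93 to 125 mm height; the blower box below is 100 x 100 mm, its top at 81 mm; it stands fixed.
- pail: Bystander: small white plastic pail, 110 mm across, 100 mm tall; origin at its underside. Leave alone.
- jar: Bystander: white jar, 64 mm across, 85 mm tall; origin at its underside. Leave alone.
- brush: Bystander: brush lying down; origin at its underside. Leave alone.
- scraper: Bystander: scraper lying down; origin at its underside. Leave alone.
- sponge: Bystander: yellow sponge block 110 x 70 x 45 mm; origin at its underside. Leave alone.
- tape: Bystander: roll of tape lying flat, 100 mm across, 25 mm tall; origin at its underside. Leave alone.
- brick: Bystander: brick piece 70 x 115 x 52 mm; origin at its underside. Leave alone.
Mind the look-alikes: they are no part of the job. What is shaped like the hook1 but blue is not meant.

How it is judged:
By the outcome, as a careful person would: the job done as asked, in the order asked, and still so for the second after the job is handed in, with the robot touching nothing.
Of plaque0, plaque1, plaque2 only 2 to 3 are there at a start; the rules pass over those that are not, and their reading is None.
At some moment in a run one of tray may be knocked a few centimetres aside while the robot is not near it.
It also fails if it takes over 210 s, if anything falls off the work surface, if the arm or the gripper's body presses on something with over 40 N, if the wrist force passes 120 N, or if a joint passes its speed limit or range.

## Working session

There is one attempt and no reset: what is moved stays moved. The work goes in short steps, Python scripts to look and compute and a shell command to move; the robot and the scene stay as the last step left them, time stands still between calls to the robot, and variables do not carry over. Pictures are saved under pics/ and viewed, on a budget of 14 in all, crops included, one or two more only if the job needs it, and the job is handed in when it is done.

```bash
ls; mkdir -p pics; cat > h.py <<'E'
import numpy as np, cv2
from rig import manip
def cam(n):
    c=manip.camera(n); R,_=cv2.Rodrigues(np.array(c['rvec'],float)); c['R']=R; c['t']=np.array(c['tvec'],float).ravel(); return c
def pts(c):
    v,u=np.mgrid[0:400,0:640]; z=c['range_z']; 
    p=np.stack([(u-c['cx'])/c['fx']*z,(v-c['cy'])/c['fy']*z,z],-1)
    return (p-c['t'])@c['R']   # world points HxWx3
def save(c,f): cv2.imwrite('pics/'+f,c['img'][:,:,::-1])
def proj(c,P):
    p=np.atleast_2d(P)@c['R'].T+c['t']; return np.stack([p[:,0]/p[:,2]*c['fx']+c['cx'],p[:,1]/p[:,2]*c['fy']+c['cy']],-1)
E
python3 - <<'E'
from h import *
for n in('scene','side'):
    c=cam(n); save(c,n+'0.png'); np.savez('pics/'+n+'0.npz',**{k:c[k] for k in('img','range_z','fx','fy','cx','cy','R','t')})
    print(n,-c['R'].T@c['t'],c['R'][2],c['fx'])
s=manip.state();print(s['ee_rot'],s['tool_pos'],s['force'],s['gripper_width'])
E
```

```text
pics
scene [ 1.3238204  -0.45151275  1.33593654] [-0.55136377  0.29439529 -0.78059554] 504.11448561697614
side [0.15303586 0.86396744 1.17593009] [ 0.25756599 -0.62861287 -0.73382942] 434.6482094399946
[[-1.31724500e-05  9.99998060e-01 -1.96949332e-03]
 [ 9.99999944e-01  1.38305205e-05  3.34118607e-04]
 [ 3.34145198e-04 -1.96948881e-03 -9.99998005e-01]] [6.24319130e-01 1.36392022e-04 2.21665344e-01] [ 0.35130019 -0.67980902  0.02987837] 0.08685671086896415
```

View pics/scene0.png

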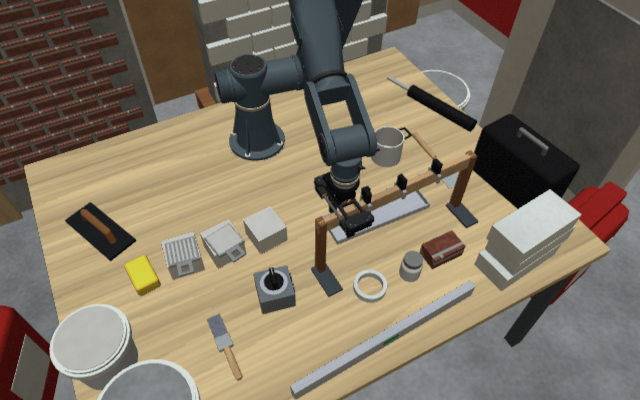

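View pics/side0.png

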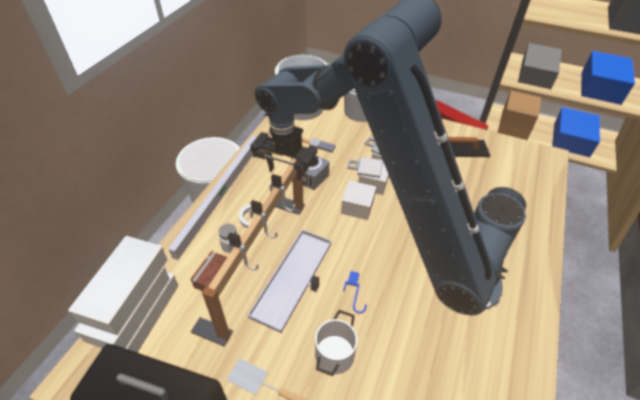

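The scene shows two plaques on blocks: combed at (183,255) and another at (223,242). The third block at (265,228) is empty. The dial is at (273,288), and three hooks hang on the rail at (367,194), (402,182) and (436,166). The side view shows the blue look-alike lying at (355,290) and the tray lug at (315,283).

```bash
cat >> h.py <<'E'
def comps(mask,minpx=15):
    n,l,s,_=cv2.connectedComponentsWithStats(mask.astype(np.uint8))
    return [l==i for i in range(1,n) if s[i,4]>=minpx]
E
python3 - <<'E'
from h import *
C={}
for n in('scene','side'):
    c=dict(np.load(f'pics/{n}0.npz')); C[n]=c
    P=pts(c); img=c['img'].astype(int); X,Y,Z=P[...,0],P[...,1],P[...,2]; ok=c['range_z']>0
    work=ok&(X>.3)&(X<1.1)&(abs(Y)<.8)
    mx=img.max(-1); sat=mx-img.min(-1)
    def rep(name,m,minpx=15):
        for k in comps(m,minpx):
            p=P[k]; r=cv2.minAreaRect((p[:,:2]*1000).astype(np.float32))
            print(n,name,k.sum(),'rect',np.round(r[0],1),np.round(r[1],0),round(r[2],1),'z',np.round(np.percentile(p[:,2],[5,50,95]),3))
    rep('grips',work&(Z>.258)&(Z<.31)&(mx<70),8)
    rep('railtop',work&(Z>.235)&(Z<.255)&(img[...,0]>img[...,2]+25),30)
    rep('plaq',work&(Z>.07)&(Z<.095)&(sat<40)&(mx>90),30)
    rep('dialdark',work&(Z>.085)&(Z<.14)&(mx<80),10)
    rep('tray',work&(Z>-.01)&(Z<.035)&(sat<40)&(mx>120)&(Y>-.2),100)
    rep('lug',work&(Z>.01)&(Z<.07)&(mx<60),10)
E
```

```text
scene grips 119 rect [612.9 318.2] [30. 16.] 4.2 z [0.26  0.281 0.299]
scene grips 113 rect [614.9 198.6] [30. 17.] 1.0 z [0.262 0.285 0.299]
scene grips 22 rect [562.4 -34.5] [42.  8.] 1.4 z [0.299 0.307 0.309]
scene grips 121 rect [611.9  84.8] [16. 31.] 89.0 z [0.261 0.287 0.298]
scene grips 24 rect [583.1 -17.2] [17. 33.] 37.2 z [0.26  0.275 0.303]
scene grips 89 rect [707.2  -7.2] [83. 32.] 64.5 z [0.293 0.3   0.309]
scene railtop 311 rect [604.7 410.3] [ 31. 134.] 3.6 z [0.237 0.249 0.254]
scene railtop 236 rect [605.7 270.8] [ 28. 109.] 6.5 z [0.237 0.249 0.254]
scene railtop 248 rect [608.9 147.9] [ 30. 101.] 7.3 z [0.236 0.249 0.254]
scene railtop 45 rect [608.2  74.3] [22. 18.] 14.7 z [0.237 0.25  0.253]
scene railtop 85 rect [610.9  35.6] [21. 34.] 4.8 z [0.237 0.249 0.254]
scene railtop 217 rect [609.7 -39.5] [33. 59.] 8.7 z [0.237 0.25  0.254]
scene plaq 118 rect [334.8 370.4] [92. 33.] 66.8 z [0.072 0.084 0.092]
scene plaq 828 rect [ 421.4 -152.2] [104. 101.] 6.6 z [0.071 0.076 0.08 ]
scene plaq 1081 rect [ 434.7 -285.6] [156. 100.] 6.0 z [0.074 0.084 0.09 ]
scene plaq 
[... 3187 characters left out ...]
4.9 441.5] [24. 70.] 25.8 z [0.073 0.087 0.093]
side dialdark 22 rect [ 613.3 -199.5] [16. 15.] 9.4 z [0.092 0.101 0.118]
side dialdark 14 rect [475.5 634.4] [ 2. 10.] 16.0 z [0.113 0.131 0.138]
side tray 164 rect [883.4  52.1] [ 25. 504.] 0.4 z [0.006 0.011 0.025]
side tray 156 rect [768.6  53.1] [ 41. 120.] 26.6 z [-0.003  0.021  0.026]
side tray 139 rect [412.6 -99. ] [93. 12.] 4.8 z [0.009 0.021 0.034]
side tray 3734 rect [505.3 206.1] [371. 131.] 87.9 z [-0.002  0.002  0.02 ]
side tray 327 rect [802.6 488.9] [  7. 216.] 5.5 z [0.009 0.022 0.034]
side tray 371 rect [322.4 368.7] [45. 64.] 0.0 z [0.001 0.005 0.031]
side tray 889 rect [463.3 532.9] [ 67. 139.] 89.4 z [-0.002  0.002  0.007]
```

```bash
python3 - <<'E'
from h import *
from scipy.spatial import ConvexHull
for n in('scene','side'):
    c=dict(np.load(f'pics/{n}0.npz')); P=pts(c); img=c['img'].astype(int); X,Y,Z=P[...,0],P[...,1],P[...,2]; ok=c['range_z']>0
    mx=img.max(-1); sat=mx-img.min(-1)
    m=ok&(Z>.246)&(Z<.2545)&(X>.58)&(X<.64)&(Y>-.1)&(Y<.5)&(img[...,0]>img[...,2]+20)
    p=P[m]; a=np.polyfit(p[:,1],p[:,0],1); print(n,'rail yaw',np.degrees(-a[0]),'x at .2',a@[.2,1],'y',p[:,1].min(),p[:,1].max())
    m=ok&(Z>.016)&(Z<.028)&(X>.42)&(X<.62)&(Y>0)&(Y<.42)&(sat<40); p=P[m]; r=cv2.minAreaRect((p[:,:2]*1000).astype(np.float32)); print('trayrim',m.sum(),r)
    m=ok&(Z>-.003)&(Z<.0285)&(X>.42)&(X<.62)&(Y>0)&(Y<.42)&(sat<40)&(img[...,2]>=img[...,0]-5);k=max(comps(m),key=lambda k:k.sum()); p=P[k]; print('tray',k.sum(),cv2.minAreaRect((p[:,:2]*1000).astype(np.float32)))
    m=ok&(Z>.03)&(Z<.058)&(X>.38)&(X<.5)&(Y>.1)&(Y<.32)&(mx<90); p=P[m]; print('lug',m.sum(),p.min(0) if len(p) else 0,p.max(0) if len(p) else 0)
    m=ok&(img[...,2]>img[...,0]+50)&(X>.2)&(X<.7)&(Z<.1)&(Y<.5); p=P[m]; print('blue',m.sum(),p.min(0) if len(p) else 0,p.max(0) if len(p) else 0)
    m=ok&(X>.3)&(X<.6)&(Y>.38)&(Y<.7)&(Z>.08)&(Z<.115); p=P[m]; print('pail',m.sum(),np.percentile(p,[2,98],0) if len(p) else 0)
    m=ok&(Z>.105)&(Z<.135)&(X>.58)&(X<.69)&(Y>-.28)&(Y<-.15)&(mx<110); p=P[m]; print('dial',m.sum(),cv2.minAreaRect((p[:,:2]*1000).astype(np.float32)),p.mean(0))
    for y0,y1 in((-.35,-.22),(-.48,-.35)):
        m=ok&(Z>.079)&(Z<.095)&(X>.3)&(X<.56)&(Y>y0)&(Y<y1); k=max(comps(m),key=lambda k:k.sum()); p=P[k]; q=p[p[:,0]>np.percentile(p[:,0],99)-.03]
        h=cv2.convexHull((p[:,:2]*1000).astype(np.float32))[:,0]; print('plaque',k.sum(),cv2.minAreaRect(h),'tabrect',cv2.minAreaRect((q[:,:2]*1000).astype(np.float32)),img[k].mean(0))
E
```

```text
scene rail yaw 1.2263316029543716 x at .2 0.6068434084001529 y -0.06736045138526978 0.47675928250062577
trayrim 233 ((494.84417724609375, 213.3549346923828), (355.7745361328125, 140.8745880126953), 87.8897705078125)
tray 967 ((522.7088623046875, 238.361083984375), (296.3420104980469, 85.72018432617188), 87.73279571533203)
lug 10 [0.4224165  0.20219218 0.03195869] [0.43724406 0.22691956 0.05476833]
blue 0 0 0
pail 347 [[0.30437437 0.38560746 0.08109813]
 [0.59847135 0.6296594  0.11374857]]
dial 97 ((632.4144897460938, -217.02328491210938), (13.928322792053223, 54.26091766357422), 77.97166442871094) [ 0.638478   -0.21874827  0.12259239]
plaque 859 ((443.1377868652344, -284.48480224609375), (139.3104705810547, 96.90287017822266), 9.087644577026367) tabrect ((493.86102294921875, -273.77801513671875), (35.76743698120117, 47.86809539794922), 4.504225254058838) [166.66356228 168.00465658 164.46915017]
plaque 892 ((420.20489501953125, -416.5836181640625), (93.08546447753906, 140.0478515625), 80.4461669921875) tabrect ((472.8059387207031, -423.5958251953125), (44.5837516784668, 33.69975662231
[... 615 characters left out ...]
9655056 0.62554168 0.11332303]]
dial 15 ((608.7135009765625, -206.7897491455078), (18.42531394958496, 10.393120765686035), 77.42720794677734) [ 0.60791905 -0.20561023  0.11306081]
plaque 446 ((443.3953552246094, -278.09039306640625), (124.85844421386719, 96.22343444824219), 10.36577320098877) tabrect ((488.9769592285156, -269.01593017578125), (32.10672378540039, 47.80768966674805), 8.107461929321289) [206.07174888 201.16143498 200.16367713]
plaque 88 ((457.7261657714844, -397.484375), (39.52607345581055, 97.31535339355469), 33.30475616455078) tabrect ((470.85528564453125, -417.1180419921875), (49.27165603637695, 30.023662567138672), 88.10889434814453) [160.80681818 154.26136364 149.85227273]
```

```bash
python3 -m inch '[[0,0,0.05,0,0,0,0],[0,0,0.05,0,0,0,0],[-0.0182,0.0198,0,0,0,-0.1465,0],[-0.0182,0.0198,0,0,0,-0.1465,0],[-0.0182,0.0198,0,0,0,-0.1465,0],[-0.0182,0.0198,0,0,0,-0.1465,0],[-0.0182,0.0198,0,0,0,-0.1465,0],[-0.0182,0.0198,0,0,0,-0.1465,0],[-0.0182,0.0198,0,0,0,-0.1465,0],[-0.0182,0.0198,0,0,0,-0.1465,0],[-0.0182,0.0198,0,0,0,-0.1465,0],[-0.0182,0.0198,0,0,0,-0.1465,0],[-0.0182,0.0198,0,0,0,-0.1465,0],[0,0,-0.05,0,0,0,0],[0,0,-0.05,0,0,0,0],[0,0,-0.03,0,0,0,0],[0,0,0,0,0,0,0]]' 20
python3 - <<'E'
from h import *
c=cam('wrist'); save(c,'w1.png'); P=pts(c); img=c['img'].astype(int); X,Y,Z=[P[...,i] for i in range(3)]; ok=c['range_z']>0
m=ok&(Z>.04)&(Z<.06)&(X>.38)&(X<.5)&(Y>.15)&(Y<.28)
for k in comps(m): p=P[k];print('lug',k.sum(),cv2.minAreaRect((p[:,:2]*1000).astype(np.float32)),p.mean(0))
s=manip.state();print(s['q'],s['tool_pos'],s['ee_rot'][:,1], -c['R'].T@c['t'])
E
```

```text
time_s: 1.8
tool_pos: [0.421, 0.217, 0.1887]
ee_rot: [[0.999, -0.041, -0.011], [-0.041, -0.999, -0.003], [-0.011, 0.003, -1.0]]
force: [0.8, 0.2, 0.2]
gripper_width: 0.0874
lug 582 ((428.1158752441406, 216.04066467285156), (25.888294219970703, 20.51586151123047), 88.24433135986328) [0.4291783  0.2158857  0.04871351]
[1.37055688e+01 2.16360443e+01 1.04764116e+02 2.42763383e-04
 5.39107904e+01 1.06033871e+02] [0.42323533 0.21747154 0.19103354] [-0.04062392 -0.99917339  0.00149571] [0.49893796 0.21470898 0.34934977]
```

View pics/w1.png

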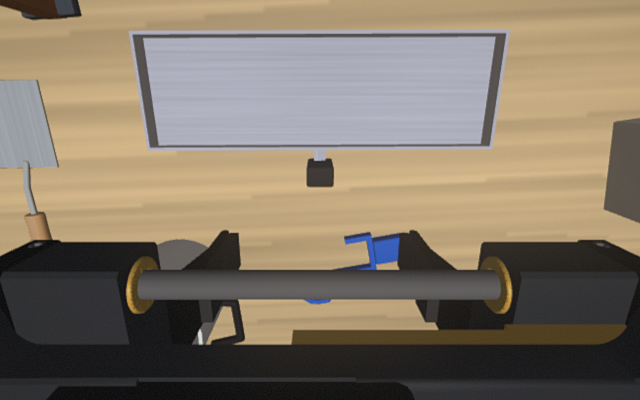

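The wrist view shows the lug at (320,172), upright and clear of the blue hook at (375,250).

```bash
python3 -m inch '[[0.005,-0.001,-0.05,0,0,0.01,0.4],[0,0,-0.05,0,0,0,0.4],[0,0,-0.04,0,0,0,0.4],[0,0,-0.03,0,0,0,0.4],[0,0,0,0,0,0,0.4],[0,0,0,0,0,0,1],[0,0,0,0,0,0,1],[0,0,0,0,0,0,1],[0,0,0,0,0,0,1],[0,0,0,0,0,0,1]]' 20; python3 -m inch '[[0.005,-0.001,0,0,0,0.005,1],[0.005,-0.001,0,0,0,0.005,1],[0.005,-0.001,0,0,0,0.005,1],[0.005,-0.001,0,0,0,0.005,1],[0.005,-0.001,0,0,0,0.005,1],[0.005,-0.002,0,0,0,0.005,1],[0.005,-0.002,0,0,0,0.005,1],[0.005,-0.002,0,0,0,0.005,1],[0.005,-0.001,0,0,0,0.005,1],[0.005,-0.001,0,0,0,0.005,1],[0.005,-0.001,0,0,0,0.003,1],[0,0,0,0,0,0,1],[0,0,0,0,0,0,1]]'
```

```text
time_s: 2.85
tool_pos: [0.4307, 0.2166, 0.0244]
ee_rot: [[1.0, -0.031, 0.003], [-0.031, -1.0, 0.0], [0.003, -0.0, -1.0]]
force: [-0.3, -3.4, 8.6]
gripper_width: 0.0259
time_s: 4.15
tool_pos: [0.4752, 0.2023, 0.0239]
ee_rot: [[1.0, 0.022, -0.018], [0.022, -1.0, -0.002], [-0.018, 0.002, -1.0]]
force: [-13.8, 1.3, 18.4]
gripper_width: 0.0262
```

```bash
python3 -m inch '[[0,0,0,0,0,0,0.4],[0,0,0,0,0,0,0.4],[0,0,0.04,0,0,0,0.4],[0,0,0.05,0,0,0,0.4],[-0.02,0,0.05,0,0,0,0.4],[-0.02,0,0.05,0,0,0,0.4],[-0.02,0,0.05,0,0,0,0.4],[0,0,0.05,0,0,0,0.4],[0,0,0.0,0,0,0,0.4],[0,0,0,0,0,0,0.4],[0,0,0,0,0,0,0.4]]'
cat >> h.py <<'E'
def fit(p):
    r=cv2.minAreaRect((p[:,:2]*1000).astype(np.float32)); return np.round(r[0],1),np.round(r[1],1),round(r[2],2)
def edge_rail(c,P):
    img=c['img'].astype(int); X,Y,Z=[P[...,i] for i in range(3)]; ok=c['range_z']>0
    m=ok&(Z>.244)&(Z<.256)&(X>.57)&(X<.65)&(img[...,0]>img[...,2]+20); p=P[m]
    q=[]
    for y in np.arange(-.1,.5,.01):
        s=p[abs(p[:,1]-y)<.005]
        if len(s)>5: q.append((y,s[:,0].min(),s[:,0].max()))
    q=np.array(q); return q,p
E
python3 - <<'E'
from h import *
c=cam('wrist'); save(c,'w2.png'); P=pts(c); img=c['img'].astype(int); X,Y,Z=[P[...,i] for i in range(3)]; ok=c['range_z']>0
m=ok&(Z>.04)&(Z<.06)&(X>.42)&(X<.53)&(Y>.15)&(Y<.28)
for k in comps(m): print('lug',k.sum(),fit(P[k]),P[k].mean(0))
q,p=edge_rail(c,P); print('rail',len(q),fit(p)); w=q[(q[:,2]-q[:,1]>.014)&(q[:,2]-q[:,1]<.024)]; print(len(w),np.polyfit(w[:,0],w[:,1:].mean(1),1), 'y',p[:,1].min(),p[:,1].max())
m=ok&(Z>.014)&(Z<.03)&(X>.45)&(X<.63)&(Y>0)&(Y<.42)&(img.max(-1)-img.min(-1)<40)
print('rim',fit(P[m]))
for k in comps(ok&(Z>.285)&(Z<.305)&(X>.57)&(img.max(-1)<80),20): print('grip',k.sum(),fit(P[k]))
print(-c['R'].T@c['t'],manip.state()['tool_pos'],manip.state()['force'])
E
```

```text
time_s: 5.25
tool_pos: [0.4285, 0.2026, 0.301]
ee_rot: [[1.0, 0.022, -0.002], [0.022, -1.0, -0.0], [-0.002, 0.0, -1.0]]
force: [0.1, -0.6, -0.4]
gripper_width: 0.0519
lug 336 (array([471.9, 203.1]), array([20. , 24.1]), 1.24) [0.4721357  0.20311605 0.04903603]
rail 0 (array([0., 0.]), array([0., 0.]), 0.0)Traceback (most recent call last):
  File "<stdin>", line 5, in <module>
IndexError: too many indices for array: array is 1-dimensional, but 2 were indexed
```

View pics/w2.png

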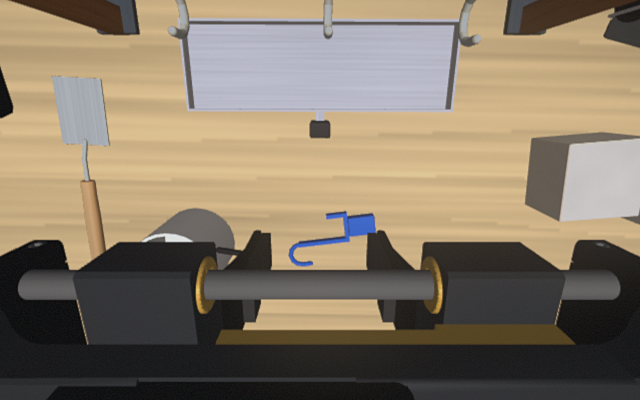

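The wrist view shows the tray just under the rail and the three hook bends along the top edge at x≈180, 328 and 468 px. The rail top is out of view, so I'm moving over it.

```bash
python3 -m inch '[[0.03,0,0.04,0,0,0,0.4],[0.04,0,0.04,0,0,0,0.4],[0.04,0,0.02,0,0,0,0.4],[0.02,0,0,0,0,0,0.4],[0,0,0,0,0,0,0.4],[0,0,0,0,0,0,0.4]]'
cat > look.py <<'E'
from h import *
import sys
c=cam('wrist'); save(c,sys.argv[1]); P=pts(c); img=c['img'].astype(int); X,Y,Z=[P[...,i] for i in range(3)]; ok=c['range_z']>0
q,p=edge_rail(c,P); print('rail',fit(p)); w=q[(q[:,2]-q[:,1]>.014)&(q[:,2]-q[:,1]<.024)]; print(len(w),np.polyfit(w[:,0],w[:,1:].mean(1),1), 'y',p[:,1].min(),p[:,1].max())
m=ok&(Z>.04)&(Z<.06)&(X>.42)&(X<.53)&(Y>.15)&(Y<.28)
for k in comps(m): print('lug',k.sum(),fit(P[k]),P[k].mean(0))
for k in comps(ok&(Z>.285)&(Z<.31)&(X>.57)&(X<.66)&(img.max(-1)<90),20): print('grip',k.sum(),fit(P[k]))
m=ok&(Z>.014)&(Z<.03)&(X>.45)&(X<.65)&(Y>0)&(Y<.42)&(img.max(-1)-img.min(-1)<40)
print('rim',m.sum(),fit(P[m]))
s=manip.state();print(-c['R'].T@c['t'],s['tool_pos'],s['force'])
E
python3 look.py w3.png
```

```text
time_s: 5.9
tool_pos: [0.5534, 0.2026, 0.3946]
ee_rot: [[1.0, 0.022, -0.006], [0.022, -1.0, -0.001], [-0.006, 0.001, -1.0]]
force: [0.5, 0.7, -0.5]
gripper_width: 0.0522
rail (array([609.6, 204.3]), array([ 49.4, 541.7]), 0.11)
40 [-0.02174543  0.60894683] y -0.06657442111753024 0.47508832055371236
lug 206 (array([472.6, 203.3]), array([19.8, 24.8]), 1.34) [0.47342654 0.2034234  0.04843155]
grip 789 (array([609.4, 320.3]), array([29., 14.]), 4.67)
grip 618 (array([612. , 199.3]), array([28.8, 12.8]), 1.16)
grip 780 (array([608.6,  87.2]), array([14.1, 28.8]), 89.03)
rim 767 (array([535.7, 203.5]), array([353.1, 110.1]), 86.41)
[0.63071101 0.20481348 0.5555744 ] [0.55294826 0.20269695 0.39508149] [-0.91645679 -0.5034344  -1.1301431 ]
```

View pics/w3.png

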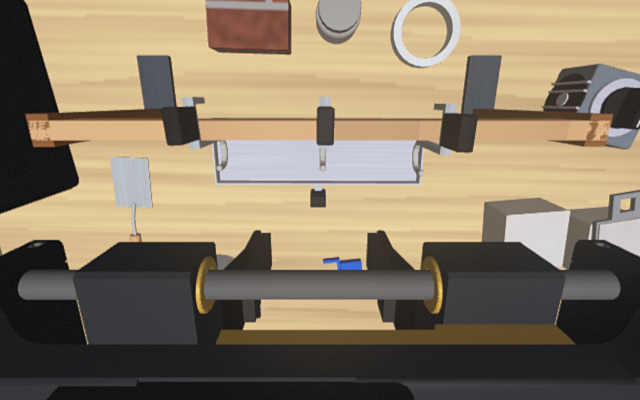

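Rail centre is (0.6045, 0.2043) with yaw 1.25°. The tray needs about 10 mm more in x.

```bash
python3 -m inch '[[-0.04,0,0,0,0,0,0.4],[-0.04,0,-0.02,0,0,0,0.4],[0,0,-0.05,0,0,0,0.4],[0,0,-0.05,0,0,0,0.4],[0,0,-0.05,0,0,0,0.4],[0,0,-0.05,0,0,0,0.4],[0,0,-0.05,0,0,0,0.4],[0,0,-0.05,0,0,0,0.4],[0,0,-0.045,0,0,0,0.4],[0,0,0,0,0,0,0.4],[0,0,0,0,0,0,1],[0,0,0,0,0,0,1],[0,0,0,0,0,0,1],[0,0,0,0,0,0,1],[0,0,0,0,0,0,1]]' 20; python3 -m inch '[[0.005,-0.0005,0,0,0,0,1],[0.005,-0.0005,0,0,0,0,1],[0.005,-0.0005,0,0,0,0,1],[0.005,-0.0005,0,0,0,0,1],[0,0,0,0,0,0,1],[0,0,0,0,0,0,1]]'
```

```text
time_s: 7.45
tool_pos: [0.4759, 0.2029, 0.0349]
ee_rot: [[1.0, 0.023, 0.005], [0.023, -1.0, 0.001], [0.005, -0.0, -1.0]]
force: [-0.3, -1.6, 9.5]
gripper_width: 0.026
time_s: 8.05
tool_pos: [0.4845, 0.2008, 0.0344]
ee_rot: [[1.0, 0.022, -0.018], [0.022, -1.0, -0.002], [-0.018, 0.001, -1.0]]
force: [-14.7, 1.6, 20.3]
gripper_width: 0.0258
```

```bash
python3 -m inch '[[0,0,0,0,0,0,0.4],[0,0,0,0,0,0,0.4],[0,0,0.04,0,0,0,0.4],[-0.01,0,0.05,0,0,0,0.4],[0,0,0.05,0,0,0,0.4],[0,0,0.05,0,0,0,0.4],[0,0,0.05,0,0,0,0.4],[0,0,0.05,0,0,0,0.4],[0,0,0.05,0,0,0,0.4],[0.03,-0.03,0,0,0,0,0.4],[0.03,-0.03,0,0,0,0,0.4],[0.03,-0.03,0,0,0,0,0.4],[0.03,-0.024,0,0,0,0,0.4],[0.011,0,0,0,0,0,0.4],[0,0,0,0,0,0,0.4],[0,0,0,0,0,0,0.4]]' 25; python3 look.py w4.png
```

```text
time_s: 9.65
tool_pos: [0.6149, 0.0875, 0.3713]
ee_rot: [[1.0, 0.023, -0.001], [0.023, -1.0, 0.001], [-0.001, -0.001, -1.0]]
force: [-0.1, 0.9, -0.1]
gripper_width: 0.0525
rail (array([609.5, 157.9]), array([ 33.7, 448.1]), 0.11)
35 [-0.02238663  0.60938383] y -0.06618422699712884 0.38189624535366473
lug 148 (array([480.9, 202.8]), array([19. , 24.5]), 3.35) [0.48323204 0.20445433 0.04838805]
grip 998 (array([609.8, 319.3]), array([29. , 14.5]), 4.16)
grip 811 (array([612.5, 198.8]), array([29. , 13.7]), 0.36)
grip 629 (array([609.3,  86.6]), array([28.9, 13.4]), 1.32)
rim 1387 (array([546.8, 203.7]), array([130.6, 350.8]), 1.37)
[0.69129348 0.08964065 0.53270692] [0.61452455 0.08787114 0.37156967] [-0.37523313  0.27131127 -0.55513813]
```

```bash
python3 -m inch '[[-0.005,-0.001,-0.04,0,0,0,0.4],[0,0,-0.04,0,0,0,0.4],[0,0,-0.028,0,0,0,0.4],[0,0,0,0,0,0,0.4],[0,0,0,0,0,0,1],[0,0,0,0,0,0,1],[0,0,0,0,0,0,1],[0,0,0,0,0,0,1],[0,0,0,0,0,0,1],[0,0,0,0,0,0,1]]' 55; python3 -m inch '[[0,0,0.01,0,0,0,1],[0,0,0.03,0,0,0,1],[0,0,0.04,0,0,0,1],[0,0,0.02,0,0,0,1],[-0.03,0,0,0,0,0,1],[-0.05,0,0,0,0,0,1],[-0.05,0,0,0,0,0,1],[0,0,0,0,0,0,1],[0,0,0,0,0,0,1]]'
python3 - <<'E'
from h import *
c=cam('side'); save(c,'s2.png'); c=cam('scene'); save(c,'c2.png')
E
```

```text
time_s: 10.7
tool_pos: [0.6108, 0.0857, 0.264]
ee_rot: [[1.0, 0.022, 0.001], [0.022, -1.0, -0.0], [0.001, 0.0, -1.0]]
force: [-0.1, 0.7, 1.8]
gripper_width: 0.0138
time_s: 11.6
tool_pos: [0.4797, 0.086, 0.3643]
ee_rot: [[1.0, 0.022, 0.001], [0.022, -1.0, -0.0], [0.001, 0.0, -1.0]]
force: [1.1, 0.1, -0.2]
gripper_width: 0.0137
```

View pics/s2.png

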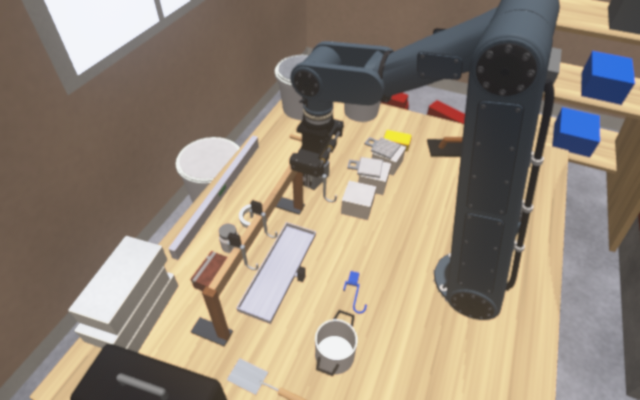

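The side view shows the hook held cleanly in the gripper with its bend at (330,197), and the tray in place under the rail. Next I'll look over the plaques.

```bash
python3 -m inch '[[-0.006,-0.045,0,0,0,0,1],[-0.006,-0.045,0,0,0,0,1],[-0.006,-0.045,0,0,0,0,1],[-0.006,-0.045,0,0,0,0,1],[-0.006,-0.045,0,0,0,0,1],[-0.006,-0.045,0,0,0,0,1],[-0.006,-0.045,0,0,0,0,1],[-0.006,-0.045,0,0,0,0,1],[-0.006,-0.045,0,0,0,0,1],[-0.006,-0.03,0,0,0,0,1],[0,0,0,0,0,0,1],[0,0,0,0,0,0,1]]'
cat > plq.py <<'E'
from h import *
import sys
c=cam('wrist'); save(c,sys.argv[1]); P=pts(c); img=c['img'].astype(int); X,Y,Z=[P[...,i] for i in range(3)]; ok=c['range_z']>0
m=ok&(Z>.0785)&(Z<.095)&(X>.3)&(X<.56)&(Y>-.5)&(Y<-.2)
for k in comps(m,300):
    print('plaque',k.sum(),fit(P[k]),img[k].mean(0).round())
    cs,h=cv2.findContours(k.astype(np.uint8),cv2.RETR_CCOMP,cv2.CHAIN_APPROX_NONE)
    for q,hh in zip(cs,h[0]):
        if hh[3]>=0 and len(q)>15:
            # hole rim: cast rays onto top plane z=.083
            u=q[:,0,:].astype(float); d=np.stack([(u[:,0]-c['cx'])/c['fx'],(u[:,1]-c['cy'])/c['fy'],np.ones(len(u))],-1)@c['R']; o=-c['R'].T@c['t']
            w=o+d*((.083-o[2])/d[:,2])[:,None]; print('  hole',len(q),q[:,0].mean(0),fit(w))
            print('   halves of depth rim z',P[k][:,2].mean())
s=manip.state();print(-c['R'].T@c['t'],s['tool_pos'],s['ee_rot'][:,0])
E
python3 plq.py w5.png
```

```text
time_s: 12.9
tool_pos: [0.4211, -0.3508, 0.3629]
ee_rot: [[1.0, 0.02, 0.0], [0.02, -1.0, 0.001], [0.0, -0.001, -1.0]]
force: [0.4, 0.7, -0.5]
gripper_width: 0.0137
plaque 4806 (array([ 444.9, -281.9]), array([125.1,  90.5]), 11.2) [184. 181. 181.]
  hole 65 [262.13846154 109.49230769] (array([ 487.6, -273.9]), array([24.3, 23.8]), 11.87)
   halves of depth rim z 0.0838345274974229
plaque 4604 (array([ 424.8, -415.6]), array([ 90.3, 125.3]), 80.73) [164. 163. 164.]
  hole 65 [373.64615385 127.16923077] (array([ 468. , -422.8]), array([25. , 24.2]), 80.53)
   halves of depth rim z 0.08301406528255977
[ 0.49740151 -0.34889842  0.52439915] [ 0.42117212 -0.34959797  0.36307489] [ 9.99760390e-01  2.18897897e-02 -8.87821298e-06]
```

View pics/w5.png

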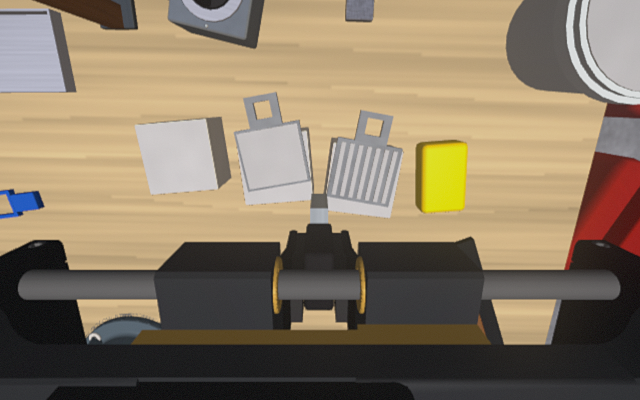

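The wrist view shows both plaque holes, smooth at (262,109) and combed at (374,127). I'm lining the hook up beyond the smooth plaque's tab and descending.

```bash
python3 -m inch '[[0.04,0.03,0,0,0,0.0435,1],[0.04,0.03,0,0,0,0.0435,1],[0.04,0.032,0,0,0,0.0435,1],[0.033,0,0,0,0,0.0435,1],[0,0,-0.05,0,0,0,1],[0,0,-0.05,0,0,0,1],[0,0,-0.04,0,0,0,1],[0,0,0,0,0,0,1],[0,0,0,0,0,0,1]]'
python3 - <<'E'
from h import *
for n in('side','scene'):
    c=cam(n); 
    s=manip.state(); R=np.array(s['ee_rot']); t=np.array(s['tool_pos']); ax=R[:,0]
    y=np.arctan2(ax[1],ax[0]); Rz=np.array([[np.cos(y),-np.sin(y),0],[np.sin(y),np.cos(y),0],[0,0,1]])
    o=t+Rz@np.array([-.0015,.0009,-.014]); im=c['img'][:,:,::-1].copy()
    for q in([-.054,0,-.0545],[-.037,0,-.087],[-.02,0,-.04]):
        u=proj(c,o+Rz@np.array(q))[0]; print(n,q,u.round(1)); 
    u=u.astype(int); x0=max(0,min(480,u[0]-80));y0=max(0,min(280,u[1]-60)); 
    np.savez(f'pics/{n}t.npz',im=im)
    cv2.imwrite(f'pics/{n}_3.png',cv2.resize(im[y0:y0+120,x0:x0+160],None,fx=4,fy=4)); print(x0,y0)
print(np.degrees(y),o)
E
```

```text
time_s: 13.85
tool_pos: [0.5734, -0.2571, 0.224]
ee_rot: [[0.981, 0.196, 0.0], [0.196, -0.981, 0.0], [0.0, -0.0, -1.0]]
force: [0.2, -0.6, -1.4]
gripper_width: 0.0134
side [-0.054, 0, -0.0545] [345.4 146.5]
side [-0.037, 0, -0.087] [340.3 152.7]
side [-0.02, 0, -0.04] [336.2 142. ]
256 82
scene [-0.054, 0, -0.0545] [238.2 245.6]
scene [-0.037, 0, -0.087] [242.8 255.9]
scene [-0.02, 0, -0.04] [244.4 250.6]
164 190
11.292122601286588 [ 0.57308551 -0.25802397  0.21264274]
```

View pics/side_3.png

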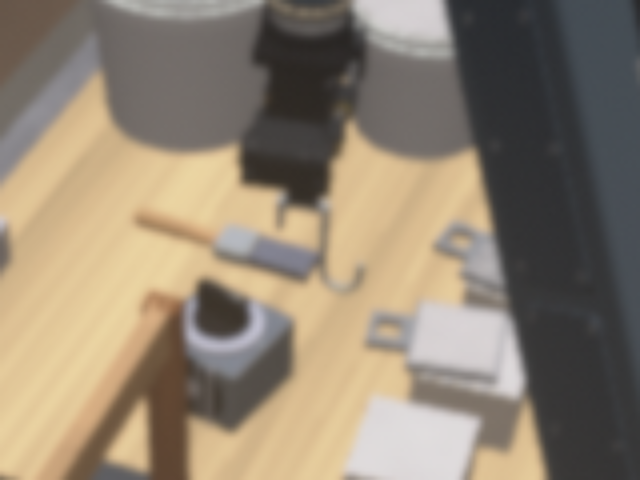

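In the side crop the tip at (360,265) and the bend at (340,288) match the prediction within about 2 px. I'm going down and under the tab.

```bash
python3 -m inch '[[0.001,0,-0.04,0,0,0,1],[0,0,-0.04,0,0,0,1],[0,0,-0.01,0,0,0,1],[0,0,0,0,0,0,1],[-0.008,-0.0016,0,0,0,0,1],[-0.008,-0.0016,0,0,0,0,1],[-0.008,-0.0016,0,0,0,0,1],[-0.0085,-0.0018,0,0,0,0,1],[0,0,0,0,0,0,1],[0,0,0,0,0,0,1]]'; python3 -m inch '[[0,0,0.005,0,0,0,1],[0,0,0.005,0,0,0,1],[0,0,0.005,0,0,0,1],[0,0,0,0,0,0,1],[0,0,0,0,0,0,1]]'
python3 - <<'E'
from h import *
a=[]
for n,(x0,y0) in(('side',(270,90)),('scene',(150,180))):
    c=cam(n); a.append(cv2.resize(c['img'][y0:y0+120,x0:x0+120,::-1],None,fx=3.3,fy=4))
cv2.imwrite('pics/t4.png',np.hstack(a))
E
```

```text
time_s: 14.95
tool_pos: [0.541, -0.2648, 0.1339]
ee_rot: [[0.981, 0.194, 0.001], [0.194, -0.981, -0.0], [0.001, 0.0, -1.0]]
force: [0.3, -0.1, -0.8]
gripper_width: 0.0132
time_s: 15.45
tool_pos: [0.5414, -0.2645, 0.1488]
ee_rot: [[0.981, 0.195, 0.0], [0.195, -0.981, -0.0], [0.0, 0.0, -1.0]]
force: [-1.0, 0.5, -1.6]
gripper_width: 0.0137
```

View pics/t4.png

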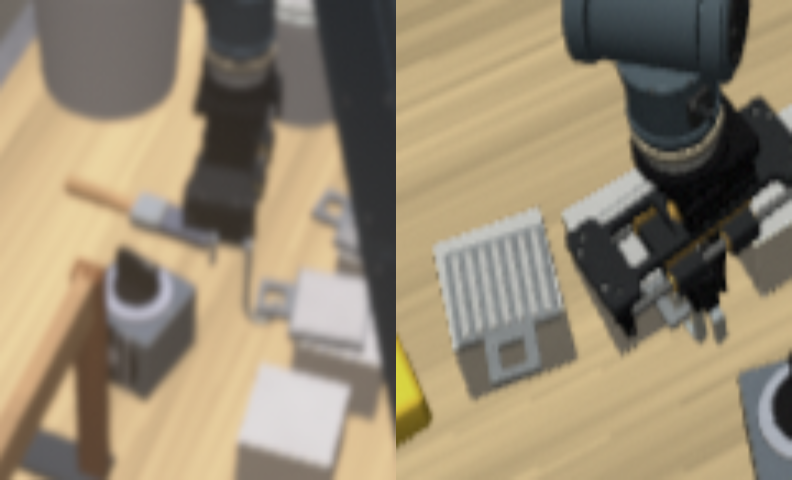

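```bash
python3 -m inch '[[0,0,0.008,0,0,0,1],[0,0,0.008,0,0,0,1],[0,0,0.008,0,0,0,1],[-0.002,-0.0004,0.0155,0,0,0,1],[-0.002,-0.0004,0.0155,0,0,0,1],[-0.006,-0.0012,0.0145,0,0,0,1],[-0.006,-0.0012,0.0145,0,0,0,1],[0,0,0,0,0,0,1]]'
python3 -m inch '[[-0.0093,-0.0018,0.0125,0,0,0,1],[-0.0093,-0.0018,0.0125,0,0,0,1],[-0.012,-0.0024,0.0095,0,0,0,1],[-0.012,-0.0024,0.0095,0,0,0,1],[-0.013,-0.0026,0.008,0,0,0,1],[-0.01,-0.002,0.01,0,0,0,1],[0,0,0.01,0,0,0,1],[0,0,0.01,0,0,0,1],[0,0,0.01,0,0,0,1],[0,0,0.01,0,0,0,1],[0,0,0.01,0,0,0,1],[0,0,0,0,0,0,1],[0,0,0,0,0,0,1]]'
python3 - <<'E'
from h import *
a=[]
for n,(x0,y0) in(('side',(270,60)),('scene',(150,140))):
    c=cam(n); a.append(cv2.resize(c['img'][y0:y0+150,x0:x0+120,::-1],None,fx=3.3,fy=4))
cv2.imwrite('pics/t5.png',np.hstack(a))
E
```

```text
time_s: 16.35
tool_pos: [0.5253, -0.2686, 0.2351]
ee_rot: [[0.981, 0.194, 0.003], [0.195, -0.981, -0.003], [0.003, 0.003, -1.0]]
force: [-0.6, -0.6, -2.0]
gripper_width: 0.0134
time_s: 17.65
tool_pos: [0.4598, -0.2806, 0.3446]
ee_rot: [[0.981, 0.195, 0.0], [0.195, -0.981, -0.0], [0.0, 0.0, -1.0]]
force: [0.3, -0.7, -2.7]
gripper_width: 0.0135
```

View pics/t5.png

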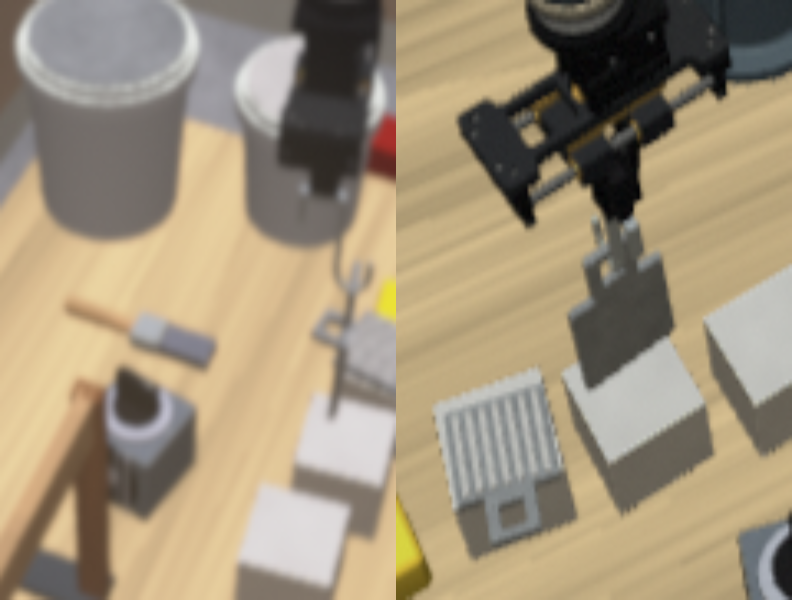

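The picture shows the plaque hanging on the hook through its hole, in the scene half at (620,320). Carrying it to the rail.

```bash
python3 -m inch '[[0.002,0.008,0,0,0,-0.0116,1],[0.002,0.016,0,0,0,-0.0116,1],[0.003,0.024,0,0,0,-0.0116,1],[0.003,0.03,0,0,0,-0.0116,1],[0.003,0.03,0,0,0,-0.0116,1],[0.003,0.03,0,0,0,-0.0116,1],[0.003,0.03,0,0,0,-0.0116,1],[0.003,0.03,0,0,0,-0.0116,1],[0.003,0.03,0,0,0,-0.0116,1],[0.003,0.03,0,0,0,-0.0116,1],[0.003,0.03,0,0,0,-0.0116,1],[0.003,0.03,0,0,0,-0.0116,1],[0.003,0.024,0,0,0,-0.0116,1],[0.002,0.016,0,0,0,-0.0116,1],[0,0.011,0,0,0,-0.0116,1],[0,0.004,0,0,0,0,1],[0,0,0,0,0,0,1],[0,0,0,0,0,0,1],[0,0,0,0,0,0,1],[0,0,0,0,0,0,1]]'
python3 -m inch '[[0.006,0,0,0,0,0,1],[0.012,0,0,0,0,0,1],[0.015,0,0,0,0,0,1],[0.015,0,0,0,0,0,1],[0.015,0,0,0,0,0,1],[0.015,0,0,0,0,0,1],[0.015,0,0,0,0,0,1],[0.01,0,0,0,0,0,1],[0.006,0,0,0,0,0,1],[0.003,0,0,0,0,0,1],[0.002,0,0,0,0,0,1],[0,0,0,0,0,0,1],[0,0,0,0,0,0,1],[0,0,0,0,0,0,1],[0,0,0,0,0,0,1],[0,0,0,0,0,0,1],[0,0,0,0,0,0,1]]'
```

```text
time_s: 19.75
tool_pos: [0.4985, 0.0916, 0.3444]
ee_rot: [[1.0, 0.021, -0.0], [0.021, -1.0, -0.0], [-0.0, 0.0, -1.0]]
force: [0.5, 0.2, -3.1]
gripper_width: 0.0131
time_s: 21.45
tool_pos: [0.6125, 0.0923, 0.3446]
ee_rot: [[1.0, 0.022, 0.0], [0.022, -1.0, -0.0], [0.0, 0.0, -1.0]]
force: [-0.0, 0.0, -1.9]
gripper_width: 0.0135
```

```bash
python3 -m inch '[[0,0,-0.01,0,0,0,1],[0,0,-0.015,0,0,0,1],[0,0,-0.015,0,0,0,1],[0,0,-0.015,0,0,0,1],[0,0,-0.01,0,0,0,1],[0,0,-0.008,0,0,0,1],[0,0,-0.004,0,0,0,1],[0,0,-0.002,0,0,0,1],[0,0,0,0,0,0,1],[0,0,0,0,0,0,1],[0,0,0,0,0,0,1]]'
python3 - <<'E'
from h import *
a=[]
for n,(x0,y0) in(('side',(250,120)),('scene',(300,150))):
    c=cam(n); a.append(cv2.resize(c['img'][y0:y0+120,x0:x0+120,::-1],None,fx=3.3,fy=4))
cv2.imwrite('pics/t6.png',np.hstack(a))
E
```

```text
time_s: 22.55
tool_pos: [0.6129, 0.0923, 0.2661]
ee_rot: [[1.0, 0.022, 0.001], [0.022, -1.0, -0.0], [0.001, 0.0, -1.0]]
force: [0.4, -0.1, -3.2]
gripper_width: 0.0136
```

View pics/t6.png

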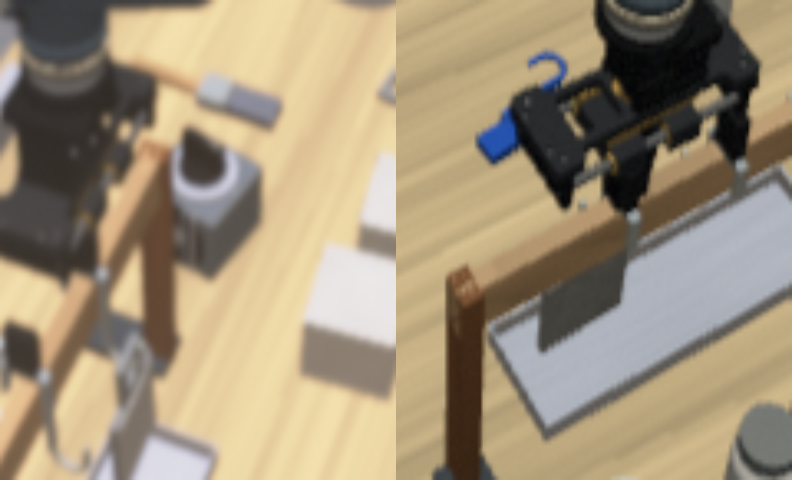

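Both views show the hook straddling the batten with the plaque hanging over the tray. Now seating it and letting go.

```bash
python3 -m inch '[[0,0,-0.002,0,0,0,1],[0,0,-0.001,0,0,0,1],[0,0,0,0,0,0,1],[0,0,0,0,0,0,1]]'; python3 -m inch '[[0,0,0,0,0,0,0.8],[0,0,0,0,0,0,0.75],[0,0,0,0,0,0,0.7],[0,0,0,0,0,0,0.6],[0,0,0,0,0,0,0.5],[0,0,0,0,0,0,0.5],[0,0,0.02,0,0,0,0.5],[0,0,0.03,0,0,0,0.5],[0,0,0.04,0,0,0,0.5],[0,0,0.02,0,0,0,0.5],[0,0,0,0,0,0,0.4],[0,0,0,0,0,0,0.4],[0,0,0,0,0,0,0.4]]' 25;  python3 look.py w6.png
```

```text
time_s: 23.05
tool_pos: [0.613, 0.0922, 0.264]
ee_rot: [[1.0, 0.022, 0.002], [0.022, -1.0, -0.0], [0.002, 0.0, -1.0]]
force: [-1.9, 0.0, 5.1]
gripper_width: 0.0136
time_s: 24.35
tool_pos: [0.6115, 0.0923, 0.3704]
ee_rot: [[1.0, 0.022, -0.004], [0.022, -1.0, 0.0], [-0.004, -0.0, -1.0]]
force: [0.7, 0.3, -0.2]
gripper_width: 0.0513
rail (array([606.5, 159.1]), array([451.1,  38.6]), 89.9)
32 [-0.02223477  0.6094182 ] y -0.06641660767541968 0.3846936847839823
lug 148 (array([480.9, 201.7]), array([19.5, 25.5]), 1.62) [0.48327615 0.20450612 0.04828754]
grip 1019 (array([610. , 319.6]), array([28.7, 15.2]), 2.21)
grip 807 (array([612.5, 198.5]), array([29., 14.]), 0.5)
grip 664 (array([605.2,  92.9]), array([30.4, 13.3]), 1.32)
rim 1251 (array([544.3, 203.5]), array([135.5, 350.1]), 1.37)
[0.68839439 0.09441414 0.53147471] [0.61153031 0.09227347 0.37025088] [ 0.81904892  0.19024148 -0.4937621 ]
```

```bash
python3 -m inch '[[0,0.03,0,0,0,0,0.4],[0,0.04,0,0,0,0,0.4],[0,0.036,0,0,0,0,0.4],[0,0,0,0,0,0,0.4],[0,0,-0.04,0,0,0,0.4],[0,0,-0.04,0,0,0,0.4],[0,0,-0.028,0,0,0,0.4],[0,0,0,0,0,0,0.4],[0,0,0,0,0,0,1],[0,0,0,0,0,0,1],[0,0,0,0,0,0,1],[0,0,0,0,0,0,1],[0,0,0,0,0,0,1],[0,0,0,0,0,0,1]]' 55; python3 -m inch '[[0,0,0.01,0,0,0,1],[0,0,0.03,0,0,0,1],[0,0,0.04,0,0,0,1],[0,0,0.02,0,0,0,1],[-0.03,0,0,0,0,0,1],[-0.05,0,0,0,0,0,1],[-0.03,0,0,0,0,0,1],[0,0,0,0,0,0,1],[0,0,0,0,0,0,1]]'
```

```text
time_s: 25.8
tool_pos: [0.6127, 0.1983, 0.2651]
ee_rot: [[1.0, 0.022, 0.001], [0.022, -1.0, 0.0], [0.001, -0.0, -1.0]]
force: [0.4, -0.6, 2.3]
gripper_width: 0.0136
time_s: 26.7
tool_pos: [0.5025, 0.1985, 0.3655]
ee_rot: [[1.0, 0.023, 0.002], [0.023, -1.0, 0.0], [0.002, -0.0, -1.0]]
force: [0.4, -1.0, -1.4]
gripper_width: 0.0131
```

```bash
python3 -m inch '[[-0.004,-0.044,0,0,0,-0.0131,1],[-0.004,-0.044,0,0,0,-0.0131,1],[-0.004,-0.044,0,0,0,-0.0131,1],[-0.004,-0.044,0,0,0,-0.0131,1],[-0.004,-0.044,0,0,0,-0.0131,1],[-0.004,-0.044,0,0,0,-0.0131,1],[-0.004,-0.044,0,0,0,-0.0131,1],[-0.004,-0.044,0,0,0,-0.0131,1],[-0.004,-0.044,0,0,0,-0.0131,1],[-0.004,-0.044,0,0,0,-0.0131,1],[-0.004,-0.044,0,0,0,-0.0131,1],[-0.004,-0.044,0,0,0,-0.0131,1],[-0.004,-0.044,0,0,0,-0.0131,1],[-0.004,-0.044,0,0,0,-0.0137,1],[0,0,0,0,0,0,1],[0,0,0,0,0,0,1]]'; python3 plq.py w7.png
```

```text
time_s: 28.3
tool_pos: [0.4465, -0.4199, 0.3635]
ee_rot: [[0.987, -0.163, -0.0], [-0.163, -0.987, 0.001], [-0.0, -0.001, -1.0]]
force: [-0.1, 0.7, -0.7]
gripper_width: 0.0137
plaque 3923 (array([ 424.8, -415.5]), array([ 90.1, 125. ]), 80.72) [165. 164. 165.]
  hole 64 [318.5 144.5] (array([ 468.6, -422.3]), array([23.3, 23. ]), 80.58)
   halves of depth rim z 0.08301592512619387
[ 0.52180593 -0.43209121  0.52489537] [ 0.44669047 -0.41845539  0.36377873] [ 9.86801301e-01 -1.61935085e-01 -4.69667580e-04]
```

```bash
python3 -m inch '[[0.04,-0.007,0,0,0,0,1],[0.04,-0.007,0,0,0,0,1],[0.028,-0.004,0,0,0,0,1],[0,0,-0.05,0,0,0,1],[0,0,-0.05,0,0,0,1],[0,0,-0.05,0,0,0,1],[0,0,-0.04,0,0,0,1],[0,0,-0.025,0,0,0,1],[0,0,-0.0135,0,0,0,1],[0,0,0,0,0,0,1],[0,0,0,0,0,0,1]]';  python3 -m inch '[[-0.008,0.0013,0,0,0,0,1],[-0.008,0.0013,0,0,0,0,1],[-0.008,0.0013,0,0,0,0,1],[-0.0085,0.0014,0,0,0,0,1],[0,0,0,0,0,0,1],[0,0,0.005,0,0,0,1],[0,0,0.005,0,0,0,1],[0,0,0.005,0,0,0,1],[0,0,0,0,0,0,1],[0,0,0,0,0,0,1]]'
```

```text
time_s: 29.45
tool_pos: [0.5557, -0.436, 0.1376]
ee_rot: [[0.987, -0.16, 0.002], [-0.16, -0.987, -0.002], [0.002, 0.002, -1.0]]
force: [-0.2, -1.1, -0.4]
gripper_width: 0.014
time_s: 30.45
tool_pos: [0.5223, -0.4305, 0.1513]
ee_rot: [[0.987, -0.161, 0.0], [-0.161, -0.987, -0.001], [0.001, 0.0, -1.0]]
force: [0.1, -0.6, -1.5]
gripper_width: 0.0134
```

No contact, and the pose is as planned. Repeating the arc.

```bash
python3 -m inch '[[0,0,0.008,0,0,0,1],[0,0,0.008,0,0,0,1],[0,0,0.008,0,0,0,1],[-0.002,0.0003,0.0155,0,0,0,1],[-0.002,0.0003,0.0155,0,0,0,1],[-0.006,0.001,0.0145,0,0,0,1],[-0.006,0.001,0.0145,0,0,0,1],[0,0,0,0,0,0,1]]'
python3 -m inch '[[-0.0093,0.0015,0.0125,0,0,0,1],[-0.0093,0.0015,0.0125,0,0,0,1],[-0.012,0.002,0.0095,0,0,0,1],[-0.012,0.002,0.0095,0,0,0,1],[-0.013,0.002,0.008,0,0,0,1],[-0.01,0.0016,0.01,0,0,0,1],[0,0,0.01,0,0,0,1],[0,0,0.01,0,0,0,1],[0,0,0.01,0,0,0,1],[0,0,0.01,0,0,0,1],[0,0,0.01,0,0,0,1],[0,0,0,0,0,0,1],[0,0,0,0,0,0,1]]'
python3 - <<'E'
from h import *
c=cam('scene'); cv2.imwrite('pics/t7.png',cv2.resize(c['img'][120:320,100:460,::-1],None,fx=2.2,fy=2.2))
E
```

```text
time_s: 31.25
tool_pos: [0.506, -0.4289, 0.2384]
ee_rot: [[0.987, -0.162, 0.003], [-0.162, -0.987, -0.004], [0.004, 0.003, -1.0]]
force: [-0.2, -0.4, -1.5]
gripper_width: 0.0134
time_s: 32.55
tool_pos: [0.4407, -0.4172, 0.3471]
ee_rot: [[0.987, -0.161, 0.0], [-0.161, -0.987, -0.0], [0.0, 0.0, -1.0]]
force: [0.6, -0.0, -3.8]
gripper_width: 0.013
```

View pics/t7.png

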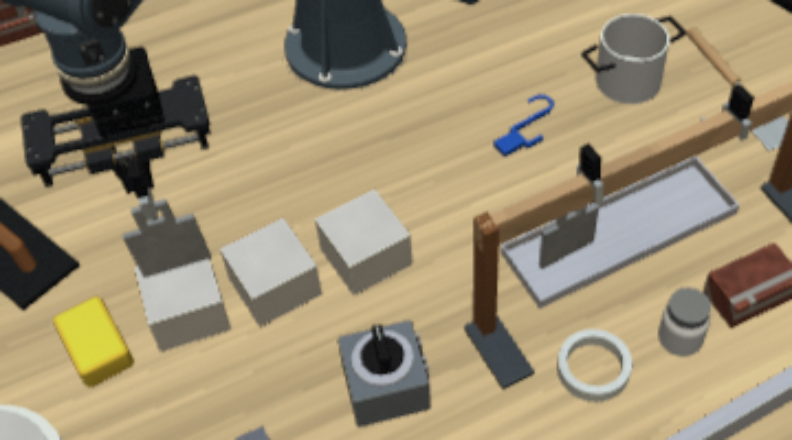

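The combed plaque hangs on its hook at (165,230). The first is still on the rail over the tray at (570,235). Carrying the second across.

```bash
python3 -m inch '[[0.002,0.008,0,0,0,0.0092,1],[0.002,0.016,0,0,0,0.0092,1],[0.002,0.024,0,0,0,0.0092,1],[0.002,0.03,0,0,0,0.0092,1],[0.002,0.03,0,0,0,0.0092,1],[0.002,0.03,0,0,0,0.0092,1],[0.002,0.03,0,0,0,0.0092,1],[0.002,0.03,0,0,0,0.0092,1],[0.002,0.03,0,0,0,0.0092,1],[0.002,0.03,0,0,0,0.0092,1],[0.002,0.03,0,0,0,0.0092,1],[0.002,0.03,0,0,0,0.0092,1],[0.002,0.03,0,0,0,0.0092,1],[0.002,0.03,0,0,0,0.0092,1],[0.002,0.03,0,0,0,0.0092,1],[0.002,0.03,0,0,0,0.0092,1],[0.002,0.03,0,0,0,0.0092,1],[0.002,0.03,0,0,0,0.0092,1],[0.002,0.03,0,0,0,0.0092,1],[0.002,0.03,0,0,0,0.0092,1]]'
python3 -m inch '[[0.002,0.03,0,0,0,0,1],[0.002,0.02,0,0,0,0,1],[0.002,0.008,0,0,0,0,1],[0.002,0.004,0,0,0,0,1],[0,0,0,0,0,0,1],[0,0,0,0,0,0,1],[0,0,0,0,0,0,1],[0,0,0,0,0,0,1],[0,0,0,0,0,0,1]]'
```

```text
time_s: 34.6
tool_pos: [0.479, 0.1429, 0.3469]
ee_rot: [[1.0, 0.024, -0.001], [0.024, -1.0, 0.0], [-0.001, -0.0, -1.0]]
force: [-0.2, -0.5, -3.2]
gripper_width: 0.0133
time_s: 35.5
tool_pos: [0.4884, 0.2024, 0.347]
ee_rot: [[1.0, 0.021, -0.0], [0.021, -1.0, 0.0], [-0.0, -0.0, -1.0]]
force: [-0.1, 0.6, -2.9]
gripper_width: 0.0137
```

```bash
python3 -m inch '[[0.006,0,0,0,0,0,1],[0.012,0,0,0,0,0,1],[0.015,0,0,0,0,0,1],[0.015,0,0,0,0,0,1],[0.015,0,0,0,0,0,1],[0.015,0,0,0,0,0,1],[0.015,0,0,0,0,0,1],[0.012,0,0,0,0,0,1],[0.008,0,0,0,0,0,1],[0.005,0,0,0,0,0,1],[0.003,0,0,0,0,0,1],[0,0,0,0,0,0,1],[0,0,0,0,0,0,1],[0,0,0,0,0,0,1],[0,0,0,0,0,0,1],[0,0,0,0,0,0,1],[0,0,0,0,0,0,1]]'
python3 -m inch '[[0,0,-0.01,0,0,0,1],[0,0,-0.015,0,0,0,1],[0,0,-0.015,0,0,0,1],[0,0,-0.015,0,0,0,1],[0,0,-0.01,0,0,0,1],[0,0,-0.008,0,0,0,1],[0,0,-0.004,0,0,0,1],[0,0,-0.002,0,0,0,1],[0,0,-0.002,0,0,0,1],[0,0,-0.001,0,0,0,1],[0,0,0,0,0,0,1],[0,0,0,0,0,0,1],[0,0,0,0,0,0,1]]'
python3 - <<'E'
from h import *
a=[]
for n,(x0,y0) in(('side',(210,140)),('scene',(300,130))):
    c=cam(n); a.append(cv2.resize(c['img'][y0:y0+140,x0:x0+120,::-1],None,fx=3.3,fy=4))
cv2.imwrite('pics/t8.png',np.hstack(a))
E
```

```text
time_s: 37.2
tool_pos: [0.6093, 0.2028, 0.3471]
ee_rot: [[1.0, 0.022, -0.0], [0.022, -1.0, 0.0], [-0.0, -0.0, -1.0]]
force: [0.3, -0.4, -2.6]
gripper_width: 0.0137
time_s: 38.5
tool_pos: [0.6096, 0.2029, 0.2653]
ee_rot: [[1.0, 0.022, 0.001], [0.022, -1.0, 0.0], [0.001, -0.0, -1.0]]
force: [-0.6, 0.2, -3.2]
gripper_width: 0.0137
```

View pics/t8.png

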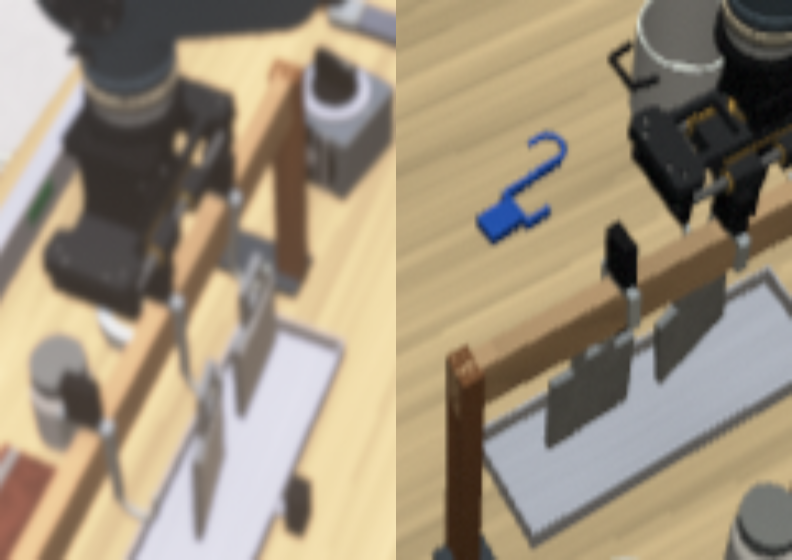

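```bash
python3 -m inch '[[0,0,-0.002,0,0,0,1],[0,0,-0.001,0,0,0,1],[0,0,0,0,0,0,1],[0,0,0,0,0,0,1]]'; python3 -m inch '[[0,0,0,0,0,0,0.8],[0,0,0,0,0,0,0.75],[0,0,0,0,0,0,0.7],[0,0,0,0,0,0,0.6],[0,0,0,0,0,0,0.5],[0,0,0,0,0,0,0.5],[0,0,0.02,0,0,0,0.5],[0,0,0.03,0,0,0,0.5],[0,0,0.04,0,0,0,0.5],[0,0,0.02,0,0,0,0.5],[0,0,0,0,0,0,0.4],[0,0,0,0,0,0,0.4],[0,0,0,0,0,0,0.4]]' 25;  python3 look.py w8.png
```

```text
time_s: 39.0
tool_pos: [0.6096, 0.2029, 0.2651]
ee_rot: [[1.0, 0.023, 0.002], [0.023, -1.0, 0.0], [0.002, -0.0, -1.0]]
force: [-3.9, -0.1, 8.7]
gripper_width: 0.0133
time_s: 40.3
tool_pos: [0.6084, 0.2026, 0.3698]
ee_rot: [[1.0, 0.022, -0.004], [0.022, -1.0, -0.001], [-0.004, 0.001, -1.0]]
force: [0.2, 0.3, -0.2]
gripper_width: 0.0512
rail (array([608.7, 204.2]), array([ 47. , 542.5]), 0.32)
39 [-0.02147047  0.60898751] y -0.06713978922186772 0.47535074740769395
lug 190 (array([495.3, 177.6]), array([20. , 25.9]), 1.7) [0.49664113 0.1760922  0.04836682]
grip 834 (array([609.8, 320. ]), array([28.8, 13.6]), 4.1)
grip 662 (array([604.6, 203.1]), array([30.2, 13.2]), 1.43)
grip 842 (array([605.7,  93.8]), array([29.5, 13.6]), 1.0)
rim 1283 (array([565.7, 179.7]), array([122.7, 350.4]), 1.7)
[0.68533748 0.20484442 0.53085375] [0.60845829 0.2025763  0.36966224] [-0.03588299 -0.92867366 -0.48995687]
```

The tray has been knocked: the lug is now at (0.495, 0.178). I'm putting it back before the dial. I'll turn the wrist 180° first, so its camera side faces away from the plaques.

```bash
python3 -m inch '[[-0.02,-0.002,0,0,0,0.1496,0.4],[-0.02,-0.002,0,0,0,0.1496,0.4],[-0.02,-0.002,0,0,0,0.1496,0.4],[-0.02,-0.002,0,0,0,0.1496,0.4],[-0.02,-0.002,0,0,0,0.1496,0.4],[-0.02,-0.002,0,0,0,0.1496,0.4],[-0.02,-0.002,0,0,0,0.1496,0.4],[-0.02,-0.002,0,0,0,0.1496,0.4],[-0.01,-0.002,0,0,0,0.1496,0.4],[-0.01,-0.002,0,0,0,0.1496,0.4],[0,-0.002,0,0,0,0.1496,0.4],[0,-0.003,0,0,0,0.1496,0.4],[0,0,0,0,0,0.1496,0.4],[0,0,0,0,0,0.1496,0.4],[0,0,0,0,0,0.1496,0.4],[0,0,0,0,0,0.1496,0.4],[0,0,0,0,0,0.1496,0.4],[0,0,0,0,0,0.1496,0.4],[0,0,0,0,0,0.1496,0.4],[0,0,0,0,0,0.1496,0.4]]'; python3 -m inch '[[0,0,0,0,0,0.1496,0.4],[0.02,0,-0.04,0,0,0,0.4],[0.03,0,-0.05,0,0,0,0.4],[0.026,0,-0.05,0,0,0,0.4],[0,0,-0.05,0,0,0,0.4],[0,0,-0.05,0,0,0,0.4],[0,0,0,0,0,0,0.4],[0,0,0,0,0,0,0.4]]'
python3 - <<'E'
from h import *
print(manip.state()['q'])
c=cam('side'); P=pts(c);img=c['img'];X,Y,Z=[P[...,i] for i in range(3)]
m=(Z>.03)&(Z<.058)&(X>.45)&(X<.53)&(Y>.1)&(Y<.3)&(img.max(-1)<90); print(m.sum(),np.percentile(P[m],[2,50,98],0))
save(c,'s9.png')
E
```

```text
time_s: 42.35
tool_pos: [0.4287, 0.1777, 0.3706]
ee_rot: [[-0.993, 0.121, -0.003], [0.121, 0.993, -0.0], [0.003, -0.001, -1.0]]
force: [0.2, 0.5, -0.9]
gripper_width: 0.0523
time_s: 43.15
tool_pos: [0.4974, 0.1777, 0.1439]
ee_rot: [[-1.0, -0.022, -0.004], [-0.022, 1.0, -0.0], [0.004, -0.0, -1.0]]
force: [-0.1, -0.2, 1.7]
gripper_width: 0.0524
[ 7.52411144e+00  2.93439087e+01  1.00210639e+02  1.13200353e-03
  5.06589763e+01 -8.37526331e+01]
48 [[0.48405457 0.17245223 0.03443426]
 [0.49266238 0.18745445 0.04721065]
 [0.50094472 0.19366133 0.05269   ]]
```

```bash
python3 -m inch '[[0,0,-0.04,0,0,0,0.4],[0,0,-0.04,0,0,0,0.4],[0,0,-0.027,0,0,0,0.4],[0,0,0,0,0,0,0.4],[0,0,0,0,0,0,1],[0,0,0,0,0,0,1],[0,0,0,0,0,0,1],[0,0,0,0,0,0,1],[0,0,0,0,0,0,1]]' 20; python3 -m inch '[[-0.002,0.004,0,0,0,-0.001,1],[-0.002,0.004,0,0,0,-0.001,1],[-0.002,0.004,0,0,0,-0.001,1],[-0.002,0.004,0,0,0,-0.001,1],[-0.002,0.004,0,0,0,-0.001,1],[-0.002,0.004,0,0,0,-0.001,1],[-0.003,0.004,0,0,0,-0.001,1],[-0.0025,0.005,0,0,0,-0.001,1],[0,0,0,0,0,0,1],[0,0,0,0,0,0,1]]'
```

```text
time_s: 44.1
tool_pos: [0.4992, 0.1775, 0.0392]
ee_rot: [[-1.0, -0.023, 0.003], [-0.023, 1.0, -0.0], [-0.003, -0.0, -1.0]]
force: [-0.4, -1.4, 8.1]
gripper_width: 0.0258
time_s: 45.1
tool_pos: [0.4835, 0.2108, 0.0392]
ee_rot: [[-1.0, -0.014, 0.006], [-0.014, 1.0, 0.001], [-0.006, 0.001, -1.0]]
force: [2.7, -2.7, 5.6]
gripper_width: 0.026
```

```bash
python3 -m inch '[[0.001,-0.003,0,0,0,0.003,1],[0.001,-0.003,0,0,0,0.003,1],[0.001,-0.003,0,0,0,0.003,1],[0,0,0,0,0,0,1],[0,0,0,0,0,0,1]]'; python3 -m inch '[[0,0,0,0,0,0,0.4],[0,0,0,0,0,0,0.4],[-0.01,0,0.04,0,0,0,0.4],[-0.03,0,0.05,0,0,0,0.4],[-0.03,0,0.05,0,0,0,0.4],[-0.03,0,0.05,0,0,0,0.4],[0,-0.03,0.05,0,0,0,0.4],[0,-0.045,0,0,0,0,0.4],[0,-0.045,0,0,0,0,0.4],[0,0,0,0,0,0,0.4],[0,0,0,0,0,0,0.4]]'
cat > tray.py <<'E'
from h import *
import sys
# side view tray outline, cast on rim plane; calibrate against known bias
for n in('side','scene'):
    c=cam(n); save(c,n+sys.argv[1]); P=pts(c); img=c['img'].astype(int); X,Y,Z=[P[...,i] for i in range(3)]
    m=(Z>.03)&(Z<.058)&(X>.43)&(X<.53)&(Y>.1)&(Y<.3)&(img.max(-1)<90); print(n,'lug',m.sum(),np.percentile(P[m],[2,50,98],0).round(4)[:,:2].tolist())
    m=(Z>-.003)&(Z<.0285)&(X>.45)&(X<.66)&(Y>-.02)&(Y<.45)&(img.max(-1)-img.min(-1)<40)&(img[...,2]>=img[...,0]-5);k=max(comps(m),key=lambda k:k.sum()); print('tray',k.sum(),fit(P[k]))
E
python3 tray.py 10.png
```

```text
time_s: 45.6
tool_pos: [0.4845, 0.2033, 0.0392]
ee_rot: [[-1.0, -0.023, 0.003], [-0.023, 1.0, 0.002], [-0.003, 0.002, -1.0]]
force: [-2.1, 4.8, 8.5]
gripper_width: 0.0256
time_s: 46.7
tool_pos: [0.3963, 0.0852, 0.2492]
ee_rot: [[-1.0, -0.02, -0.0], [-0.02, 1.0, 0.0], [0.0, 0.001, -1.0]]
force: [-0.1, 0.2, 0.2]
gripper_width: 0.0521
side lug 49 [[0.4689, 0.2003], [0.4766, 0.213], [0.4854, 0.2207]]
tray 2827 (array([553.6, 207.9]), array([113.8, 352. ]), 1.55)Traceback (most recent call last):
  File "tray.py", line 6, in <module>
    m=(Z>.03)&(Z<.058)&(X>.43)&(X<.53)&(Y>.1)&(Y<.3)&(img.max(-1)<90); print(n,'lug',m.sum(),np.percentile(P[m],[2,50,98],0).round(4)[:,:2].tolist())
                                                                                             ~~~~~~~~~~~~~^^^^^^^^^^^^^^^^^^
    return _quantile_unchecked(
        a, q, axis, out, overwrite_input, method, keepdims, weights)
    return _ureduce(a,
                    func=_quantile_ureduce_func,
    ...<5 lines>...
                    overwrite_input=overwrite_input,
                    method=method)
    r = func(a, **kwargs)
    result = _quantile(arr,
                       quantiles=q,
    ...<2 lines>...
                       out=out,
                       weights=wgt)
    slices_having_nans = np.isnan(arr[-1, ...])
                                  ~~~^^^^^^^^^
IndexError: index -1 is out of bounds for axis 0 with size 0
```

View pics/side10.png

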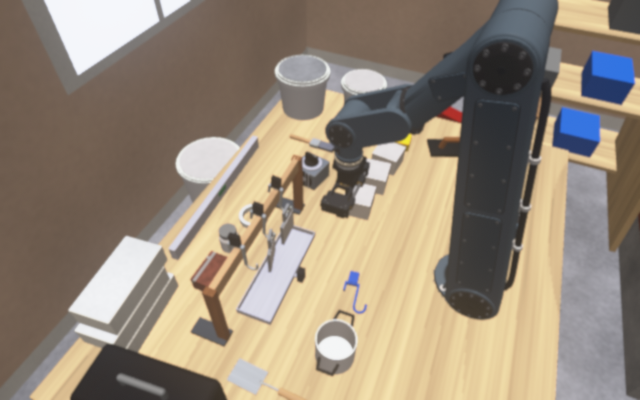

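The side view shows both plaques hanging apart over the tray at (285,225) and (270,245), with the lug back at (301,273). The tray is within about 3 mm of its place. Now the dial.

```bash
python3 -m inch '[[0,-0.04,0.03,0,0,-0.033,0.4],[0,-0.043,0.03,0,0,-0.033,0.4],[0,-0.043,0,0,0,-0.033,0.4],[0,-0.043,0,0,0,-0.033,0.4],[0,-0.043,0,0,0,-0.033,0.4],[0,-0.043,0,0,0,-0.033,0.4],[0,-0.047,0,0,0,-0.033,0.4],[0.044,0,0,0,0,0,0.4],[0.044,0,0,0,0,0,0.4],[0.044,0,0,0,0,0,0.4],[0.044,0,0,0,0,0,0.4],[0.044,0,0,0,0,0,0.4],[0.044,0,0,0,0,0,0.4],[0,0,0,0,0,0,0.4],[0,0,0,0,0,0,0.4]]'
cat > dial.py <<'E'
from h import *
import sys
c=cam('wrist'); save(c,sys.argv[1]); P=pts(c); img=c['img'].astype(int); X,Y,Z=[P[...,i] for i in range(3)]; ok=c['range_z']>0
for k in comps(ok&(Z>.117)&(Z<.135)&(X>.57)&(X<.7)&(Y>-.28)&(Y<-.15),20): print('bar',k.sum(),fit(P[k]),P[k][:,2].mean())
for k in comps(ok&(Z>.075)&(Z<.0885)&(X>.55)&(X<.72)&(Y>-.3)&(Y<-.13),100): print('boxtop',k.sum(),fit(P[k]))
s=manip.state();print(s['tool_pos'],s['ee_rot'][:,0],s['q'],s['force'])
E
python3 dial.py w11.png
```

```text
time_s: 48.3
tool_pos: [0.6614, -0.2113, 0.3057]
ee_rot: [[-0.979, 0.202, -0.003], [0.202, 0.979, 0.002], [0.004, 0.001, -1.0]]
force: [-1.2, -0.2, -0.5]
gripper_width: 0.0521
bar 636 (array([ 631. , -217.1]), array([13.1, 52.3]), 77.89) 0.12403515987400753
boxtop 5163 (array([ 632. , -214.9]), array([104.4,  99.5]), 78.3)
[ 0.660405   -0.21177214  0.30638708] [-0.97906497  0.20352343  0.00316242] [-2.69858656e+01  3.19208239e+01  6.51478452e+01 -7.86749675e-03
  8.31170031e+01 -1.05241709e+02] [-0.58905829 -0.66149632 -0.58013585]
```

```bash
python3 -m inch '[[-0.029,-0.0045,-0.02,0,0,0,0.4],[0,0,-0.05,0,0,0,0.4],[0,0,-0.05,0,0,0,0.4],[0,0,-0.05,0,0,0,0.4],[0,0,-0.033,0,0,0,0.4],[0,0,0,0,0,0,0.4],[0,0,0,0,0,0,1],[0,0,0,0,0,0,1],[0,0,0,0,0,0,1],[0,0,0,0,0,0,1],[0,0,0,0,0,0,1]]' 35; python3 -m inch '[[0,0,0,0,0,-0.12,1],[0,0,0,0,0,-0.12,1],[0,0,0,0,0,-0.12,1],[0,0,0,0,0,-0.12,1],[0,0,0,0,0,-0.12,1],[0,0,0,0,0,-0.12,1],[0,0,0,0,0,-0.12,1],[0,0,0,0,0,-0.12,1],[0,0,0,0,0,-0.12,1],[0,0,0,0,0,-0.12,1],[0,0,0,0,0,-0.09,1],[0,0,0,0,0,0,1],[0,0,0,0,0,0,1]]'
```

```text
time_s: 49.45
tool_pos: [0.6321, -0.2187, 0.1062]
ee_rot: [[-0.979, 0.206, 0.002], [0.206, 0.979, -0.001], [-0.002, -0.001, -1.0]]
force: [-1.4, 0.3, 0.1]
gripper_width: 0.0201
time_s: 50.75
tool_pos: [0.6314, -0.2181, 0.1058]
ee_rot: [[-0.075, 0.997, -0.0], [0.997, 0.075, 0.0], [0.0, -0.0, -1.0]]
force: [-1.2, 2.4, 5.7]
gripper_width: 0.0136
```

```bash
python3 -m inch '[[0,0,0,0,0,0,0.5],[0,0,0,0,0,0,0.4],[0,0,0,0,0,0,0.4],[0,0,0,0,0,0,0.4],[0,0,0.04,0,0,0,0.4],[0,0,0.05,0,0,0,0.4],[0,0,0.05,0,0,0,0.4],[0,0,0.05,0,0,0,0.4],[0,-0.02,0.03,0,0,0,0.4],[0,0,0,0,0,0,0.4],[0,0,0,0,0,0,0.4]]'; python3 dial.py w12.png
```

```text
time_s: 51.85
tool_pos: [0.6315, -0.2388, 0.3252]
ee_rot: [[-0.072, 0.997, 0.001], [0.997, 0.072, -0.0], [-0.0, 0.001, -1.0]]
force: [-0.2, -0.1, -0.8]
gripper_width: 0.0522
bar 558 (array([ 631.3, -216.3]), array([13.4, 52.2]), 3.91) 0.12403132713993052
boxtop 4634 (array([ 631.3, -214.8]), array([104.7, 100.1]), 77.97)
[ 0.63076538 -0.23805596  0.32352225] [-0.07282766  0.99734313  0.00167807] [-3.01603030e+01  2.94688473e+01  6.69451503e+01  1.53038144e-02
  8.37341877e+01 -3.43385092e+01] [-0.62974405  0.40681545 -0.64178755]
```

View pics/w12.png

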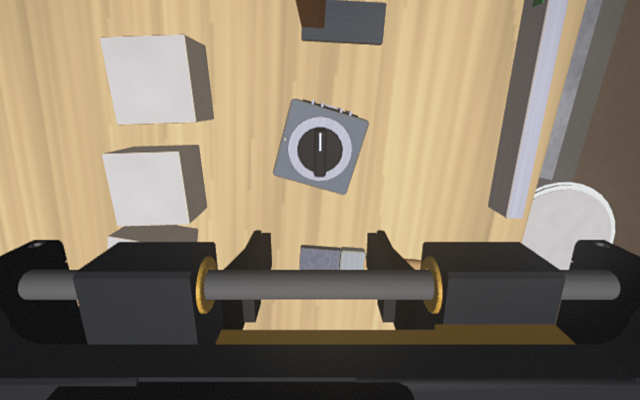

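The dial bar has turned 74° to the stop, and the picture shows it pointing straight on at (320,150). Last check of the tray and plaques.

```bash
python3 -m inch '[[-0.045,0,0.04,0,0,0,0.4],[-0.045,0,0,0,0,0,0.4],[-0.045,0.02,0,0,0,0,0.4],[-0.045,0.04,0,0,0,0,0.4],[0,0.045,0,0,0,0,0.4],[0,0.045,0,0,0,0,0.4],[0,0.045,0,0,0,0,0.4],[0,0.045,0,0,0,0,0.4],[0,0.045,0,0,0,0,0.4],[0,0.045,0,0,0,0,0.4],[0,0,0,0,0,0,0.4],[0,0,0,0,0,0,0.4],[0,0,0,0,0,0,0.4]]'; python3 look.py w13.png;  sed -i 's/print(n,.lug.*tolist())/print(n,m.sum())/' tray.py; python3 tray.py 13.png; python3 - <<'E'
from h import *
a=[]
for n,(x0,y0) in(('side13',(180,150)),('scene13',(290,120))):
    c=cv2.imread(f'pics/{n}.png'); a.append(cv2.resize(c[y0:y0+170,x0:x0+190],None,fx=2.1,fy=2.6))
cv2.imwrite('pics/t13.png',np.hstack(a))
E
```

```text
time_s: 53.2
tool_pos: [0.4662, 0.0843, 0.3568]
ee_rot: [[-0.073, 0.997, -0.003], [0.997, 0.073, -0.0], [-0.0, -0.003, -1.0]]
force: [-0.1, 0.7, 0.7]
gripper_width: 0.0525
rail (array([605.4, 147.5]), array([195.7,  41.2]), 84.66)
17 [-0.02154913  0.6087699 ] y 0.04978974554100529 0.24533827440285183
lug 302 (array([480.4, 203.5]), array([19.3, 25.8]), 4.24) [0.48008806 0.20324801 0.04914793]
grip 1354 (array([603.2, 202.7]), array([29.9, 14.2]), 0.48)
grip 917 (array([603.2,  93. ]), array([29.7, 13.3]), 1.55)
rim 927 (array([543.6, 168.1]), array([140.6, 275.6]), 1.94)
[0.46073274 0.1612039  0.51822953] [0.46649133 0.08384248 0.35710968] [-0.1745165  -0.25929154  0.63565651]
side 47
tray 2821 (array([552.9, 209.7]), array([115.1, 353.1]), 1.56)
scene 0
tray 2063 (array([558.4, 205.8]), array([115.5, 353.3]), 1.75)
```

View pics/t13.png

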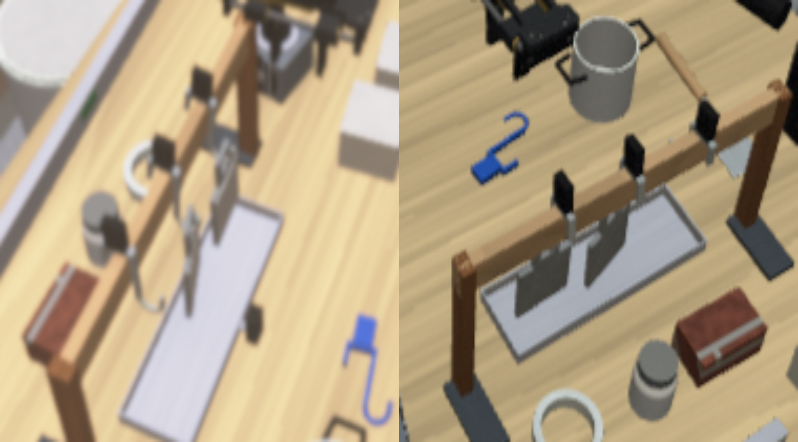

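Everything hangs and the tray is within about 3 mm. The second plaque looks turned a little, so I'm checking that both are still and apart.

```bash
cat > still.py <<'E'
from h import *
c=cam('scene'); P=pts(c); img=c['img'].astype(int); X,Y,Z=[P[...,i] for i in range(3)]
m=(Z>.055)&(Z<.15)&(X>.5)&(X<.64)&(Y>.0)&(Y<.33)&(img.max(-1)-img.min(-1)<30)
for k in comps(m,40):
    p=P[k]; a=np.polyfit(p[:,1],p[:,0],1); print(k.sum(),'c',p.mean(0).round(4),'slope deg',np.degrees(np.arctan(a[0])).round(1),'y',np.percentile(p[:,1],[2,98]).round(3),'zmin',p[:,2].min().round(3))
E
python3 still.py; python3 -m inch '[[0,0,0,0,0,0,0.4],[0,0,0,0,0,0,0.4],[0,0,0,0,0,0,0.4],[0,0,0,0,0,0,0.4]]'>/dev/null; python3 still.py; python3 -m inch '[[0,0,0,0,0,0,0.4],[0,0,0,0,0,0,0.4],[0,0,0,0,0,0,0.4],[0,0,0,0,0,0,0.4],[0,0,0,0,0,0,0.4],[0,0,0,0,0,0,0.4],[0,0,0,0,0,0,0.4]]'>/dev/null; python3 still.py
```

```text
308 c [0.5846 0.1977 0.1021] slope deg -17.4 y [0.159 0.244] zmin 0.056
422 c [0.5836 0.0896 0.1028] slope deg -3.7 y [0.047 0.135] zmin 0.055
310 c [0.5846 0.1976 0.1007] slope deg -17.4 y [0.159 0.246] zmin 0.055
425 c [0.5836 0.089  0.1026] slope deg -3.8 y [0.047 0.135] zmin 0.055
309 c [0.5846 0.1975 0.1016] slope deg -17.2 y [0.159 0.245] zmin 0.055
429 c [0.5836 0.0892 0.1021] slope deg -3.5 y [0.046 0.135] zmin 0.055
```

```bash
python3 -c "
from rig import manip
print(manip.close_job(), manip.state()['time_s'])"
```

```text
the job is handed in; nothing more can be done
the job is handed in; nothing more can be done
```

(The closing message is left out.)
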